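# Close the leaf fixture and set its thumbscrew a quarter turn off the seat

### The arm

A 7-joint arm with a two-finger parallel gripper is mounted at the origin on the work surface. World frame = base frame: x ahead of the robot, y to its left, z up, the work surface at z = 0. Lengths are in m, angles in degrees, forces in N, time in s.
With the tool pointing down it reaches from about 0.425 to 0.875 m from the base axis. Payload 4.7 kg.
Tool frame: the origin (TCP) lies between the finger pads; the fingertips stand env.tip_reach ahead of it and the grasp point (between the pads) lies 2 mm behind it (env.tip_reach is the distance from the TCP to the fingertips, in m); z points along the fingers, y is the line along which they close (so a half turn about z gives the same grasp; the last joint's range is limited). The gripper opens to 87 mm and grips with 3 to 60 N. Pads are 19 mm wide; open, the fingers measure 117 mm over their backs; the gripper's body (75 mm by 190 mm) begins 51 mm behind the grasp point.
Start: joints at [76.782, 18.392, -4.016, 83.108, 1.295, 78.541, -3.26], TCP at [0.158, -0.631, 0.24] pointing down, gripper open.
Joint ranges: [-163.93, 163.93], [-17.29, 119.83], [-79.2, 71.16], [3.27, 140.29], [-89.18, 269.18], [5.43, 117.66], [-154.24, 154.24]. Speed limits (degrees/s): [147.25, 147.25, 180, 180, 180, 180, 180].

### API

Orientations are given as [roll, pitch, yaw] about the fixed x, y, z axes, in that order (R = Rz(yaw) Ry(pitch) Rx(roll)).
In Python, from cell import env gives the robot as it stands.
- The arm moves only by the shell command python3 steer.py [FORCE], which reads ROWS from standard input. ROWS is one flat JSON list of numbers that holds 1 to 8 rows one after another, with no inner brackets; each row has 5 numbers: dx, dy, dz in shares of 0.75 m (1.0 is 0.75 m), then a turn about the tool's z in fractions of the full range, 1 being 120 degrees, then the finger opening in m; each row is the pose to reach, as a shift and turn from the pose commanded when the command began, along the tool's axes at that moment; what a row does not reach only later rows make up. A row lasts 1/12 s, in which the tool goes at most 0.0417 m and 7.16 degrees, less where a joint would pass 70% of its speed; a pose out of reach is approached as far as the arm can. The fingers move at their own pace and stop on an object; FORCE is the grip in N (left out, the last holds). Time passes only in rows, so rows that do not move let the fingers close. It prints the time, the measured TCP pose, the force, the opening and the grip force at its end. A shift or turn number past 1, either way, is cut back to 1. Input that does not fit is refused with a message, and nothing moves.
- env.get_obs(): the state, without advancing time (a new reading comes with each control period).
- env.read_camera(name): name is "scene" or "top" or "wrist"; returns a dict with "color" (420x560x3 uint8, blue, green, red), "fx", "fy", "cx", "cy" (pixels), "world_from_camera" (4x4, takes a point from camera to world coordinates). Camera axes: x right, y down, z forward; pixel columns grow to the right and rows downward; lengths in m; the calibration is good to about 2 mm. A picture is of the moment at which its call begins. There is no depth.
- env.sign_off(): hands the job in; it is judged then, once.
The state is a dict: "time_s": time; "qpos": joint angles; "joint_velocities": joint speeds; "effort": joint torques, N m; "tool_pos": TCP position; "tool_rot": TCP orientation; "force": force on the tool from outside, world axes, zero at the start; "wrist_torque": the same for the moment, N m; "grip_width": finger opening in m; "grasp_force": force on a finger pad.
Only numpy, scipy, OpenCV 4.12 (cv2) and the standard library are available. Lean on these libraries where they do the work, as an engineer would, in place of code of your own. Each camera call takes 0.05 s, during which the arm holds its last target. There are 200 camera calls.

### The job

Gently lower the blue lid of the fixture until it is fully closed over the part, without slamming it. Then turn the brass thumbscrew on the lid clockwise until it seats tight, back it off a quarter turn, and finish still holding the thumbscrew in your grip, steady at that setting, with the lid closed. Leave the part in the nest and everything else on the bench where it is.

Things in the scene. Friction and masses are not known exactly. Their poses are not given: they have to be found in the camera images.
- fixture: holding fixture fixed to the bench: dark steel base plate 200 (x) x 300 (y) x 12 mm carrying in its middle an aluminium open-topped nest 160 (x) x 140 (y) mm, rim 62 mm above the bench. Origin: under the base plate's centre, on the bench. -x side: front, roughly towards the robot; the lid's hinge is along the nest's +x edge; z up.
- lid (a joint): hinge of the blue lid (rad): 0 = closed flat, grows as it opens up and away from the robot (0.7 to 1.15 at the start, stop at 1.5). Stiff: the lid stays where it is left; 2 to 7 N at its front edge moves it, so closed fingers can push it down. Plate 160 x 140 x 8 mm, about 0.3 kg; a yellow tab 50 mm wide and 8 mm thick reaches 23 mm beyond its front edge.
- lid_hinge (a point): middle of the lid's hinge line, 80 mm along fixture +x from the fixture's centre, 62.5 mm above the bench; the line runs along fixture y, in the plane of the lid's underside.
- lid_front (a point): point on the lid's outer (upper) face, mid width, 10 mm behind the plate's front edge: 150 mm from the hinge line along the lid, 8 mm above its underside. Its z axis is that face's outward normal.
- spindle (a joint): turning of the thumbscrew (rad): grows clockwise seen from above the lid; 3.14 = seated against a hard stop, 0 = backed out to the other stop; about 1.15 to 2.25 at the start. Turning friction about 0.06 N m; it stays where it is left and does not rise or sink noticeably.
- thumbscrew: brass wing on the lid, over the fixture's centre when closed (80 mm from the hinge): 50 long (its x), 12 thick (its y, the width to grip), 30 mm high. -x lobe red: points to fixture +x when seated, to +y a quarter turn back. Origin: on the axis under the wing, 86.5 mm over the bench when closed; below: stem 12 dia x 10, boss 40 dia x 6 mm, lid top at 70.5 mm.
- screw_grip (a point): point to grip: middle of the wing, on the screw axis, 18 mm above the wing's underside (104.5 mm over the bench with the lid closed). Axes as thumbscrew; its flat sides are vertical when the lid is closed.
- part: the workpiece lying in the fixture's nest: dark steel block 110 x 80 x 24 mm with a bright round boss (44 mm dia, 10 mm high) on top; origin under its centre. Loose; its top stays clear of the closed lid.
- gauge_pin: loose bright steel pin, 20 mm dia, 45 mm tall, standing on the fixture's base plate beside the nest; origin under its centre
- spare_part: a second loose workpiece like 'part', lying on the bench; origin under its centre
- hammer: loose hammer with a red head and wooden handle lying on the bench, about 260 mm long; origin under its middle
- driver: loose screwdriver with a blue handle lying on the bench, about 200 mm long; origin under its middle
- oiler: loose white plastic bottle with red cap, 48 mm dia, 110 mm tall; origin under its centre
- pin_cup: loose grey open cup, 70 mm dia, 60 mm tall; origin under its centre

How it is judged:
By the outcome, as a careful person would: the job done as asked, in the order asked, and still so for the second after the job is handed in, while the arm keeps its last pose, push and grip.
It also fails if it takes over 70 s, if anything falls off the work surface, if the arm or the gripper's body presses on something with over 40 N, if the wrist force passes 120 N, or if a joint passes its speed limit or range.

## Working session

There is one attempt and no reset: what is moved stays moved. The work goes in short steps, Python scripts to look and compute and a shell command to move; the robot and the scene stay as the last step left them, time stands still between calls to the robot, and variables do not carry over. Pictures are saved under pics/ and viewed, at most 10 in all, crops included, and the job is handed in when it is done.

```bash
ls; mkdir -p pics; python3 - <<'E'
from cell import env
import cv2,numpy as np
for n in ("scene","top"):
    c=env.read_camera(n); cv2.imwrite(f"pics/{n}0.png",c["color"]); print(n,c["fx"],c["cx"],c["cy"],np.round(c["world_from_camera"],3).tolist())
o=env.get_obs(); print(o["tool_pos"],o["tool_rot"],env.tip_reach,o["grip_width"],o["time_s"])
E
```

```text
cell.py
pics
steer.py
scene 405.4420870088952 280.9098617552333 212.0588468993394 [[-0.813, 0.337, -0.474, 1.092], [0.582, 0.487, -0.652, 0.737], [0.011, -0.806, -0.592, 0.789], [0.0, 0.0, 0.0, 1.0]]
top 458.8168479984233 282.9785140495067 204.56472510207323 [[0.03, -0.998, 0.049, 0.483], [-0.999, -0.029, 0.012, -0.042], [-0.011, -0.05, -0.999, 1.322], [0.0, 0.0, 0.0, 1.0]]
[ 0.15737929 -0.63018876  0.2385706 ] [-1.79902287e+02  4.17359453e-03  1.40273177e+01] 0.017 0.08654271579016277 0.1
```

View pics/top0.png

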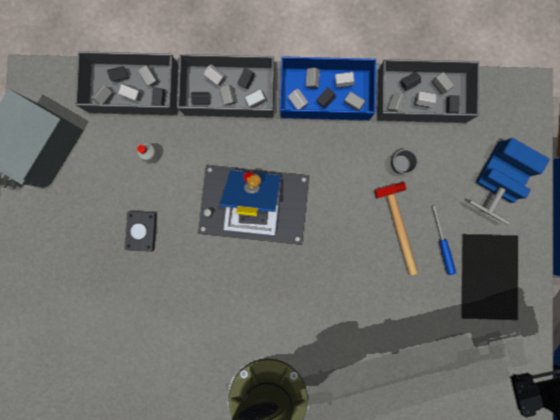

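View pics/scene0.png

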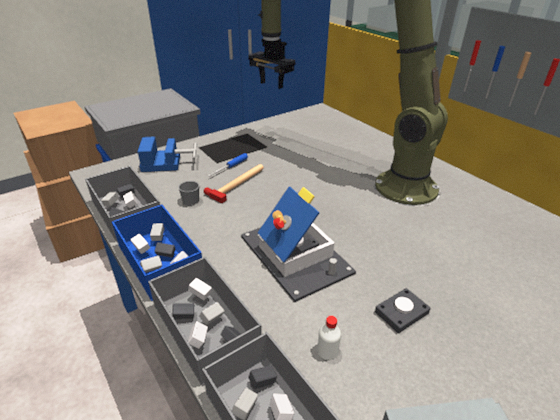

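The top view shows the fixture's dark base plate with corners near (207,166), (309,176), (304,244), (199,236). The blue lid is open with its yellow tab at (247,210), and the gauge pin is at (208,212), on the plate's +y side. The scene view shows the same fixture with the lid open and the arm clear of it. I'll enlarge both to measure.

```bash
python3 - <<'E'
import cv2,numpy as np
a=cv2.imread("pics/top0.png")[155:255,190:320]; b=cv2.imread("pics/scene0.png")[180:300,235:365]
cv2.imwrite("pics/crop0.png",np.vstack([cv2.resize(a,None,fx=3,fy=3,interpolation=cv2.INTER_CUBIC)[:295],cv2.resize(b,None,fx=2.5,fy=2.5,interpolation=cv2.INTER_CUBIC)[:,:390] if 0 else cv2.copyMakeBorder(cv2.resize(b,None,fx=2.5,fy=2.5),0,0,0,65,cv2.BORDER_CONSTANT)]))
E
```

```text
(no output)
```

View pics/crop0.png

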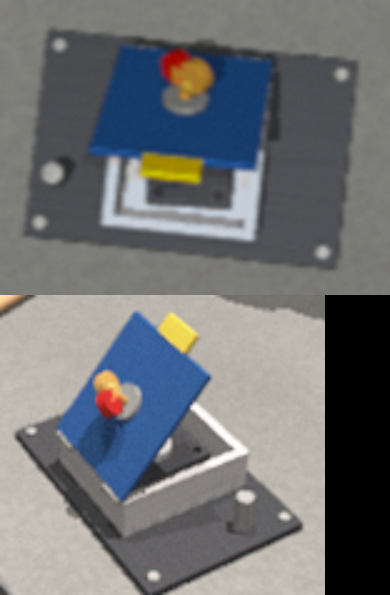

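The crop shows the plate corners clearly, the red lobe pointing away and to the left, and the lid's front edge ends at about (220,206) and (275,210) in the top view and (290,187) and (319,213) in the scene view. I'll fit the fixture pose and the lid angle from these.

```bash
cat > h.py <<'E'
from cell import env
import cv2,numpy as np
from scipy.optimize import least_squares
def proj(c,P):
    T=np.linalg.inv(c["world_from_camera"]); p=np.atleast_2d(P)@T[:3,:3].T+T[:3,3]
    return np.c_[c["fx"]*p[:,0]/p[:,2]+c["cx"],c["fy"]*p[:,1]/p[:,2]+c["cy"]]
def unproj(c,u,v,z):
    M=c["world_from_camera"]; d=M[:3,:3]@[(u-c["cx"])/c["fx"],(v-c["cy"])/c["fy"],1]
    return M[:3,3]+d*(z-M[2,3])/d[2]
def W(x,P):
    a=x[2];P=np.atleast_2d(P); return np.c_[x[0]+np.cos(a)*P[:,0]-np.sin(a)*P[:,1],x[1]+np.sin(a)*P[:,0]+np.cos(a)*P[:,1],P[:,2]]
def lid(t,l,y,h): # l from hinge, h above underside, fixture coords
    return [.08-l*np.cos(t)+h*np.sin(t),y,.0625+l*np.sin(t)+h*np.cos(t)]
E
python3 - <<'E'
from h import *
ct=env.read_camera("top");cs=env.read_camera("scene")
for u,v in [(206,164.3),(309,175.7),(302.3,244.3),(198.3,234)]: print(unproj(ct,u,v,.012).round(4))
base=[[.1,.15,.012],[.1,-.15,.012],[-.1,-.15,.012],[-.1,.15,.012]]
pb=np.array([(206,164.3),(309,175.7),(302.3,244.3),(198.3,234)])
pbs=np.array([(241.4,236),(294.5,299),(354.6,273.5)])# scene: +x-y, +x+y , -x+y
pl=np.array([(220,206),(275,210)]);pls=np.array([(289.8,186.8),(319,213.2)])
def f(x,full=0):
    L=W(x,[lid(x[3],.16,.07,.008),lid(x[3],.16,-.07,.008)])
    return np.concatenate([(proj(ct,W(x,base))-pb).ravel(),(proj(cs,W(x,[base[1],base[0],base[3]]))-pbs).ravel(),(proj(ct,L)-pl).ravel(),(proj(cs,L[::-1])-pls).ravel()])
r=least_squares(f,[.5,0,0,.9],loss="soft_l1"); x=r.x; print(x.round(4),np.degrees(x[2]),f(x).reshape(-1,2).round(1).tolist())
np.save("fx.npy",x)
print("front",W(x,lid(x[3],.15,0,.008)),"tabend",W(x,lid(x[3],.183,0,.008)),"center grip",W(x,[0,0,.1045]))
for u,v,z in [(208,212,.057),(147,150,.1)]: print(unproj(ct,u,v,z))
E
```

```text
[0.6573 0.1986 0.012 ]
[ 0.6329 -0.0984  0.012 ]
[ 0.4363 -0.0847  0.012 ]
[0.4566 0.2129 0.012 ]
[ 0.5468  0.0583 -0.0736  0.8428] -4.218928687450679 [[-0.7, -0.1], [0.1, -0.9], [-0.3, 0.1], [-0.8, -0.6], [-1.4, -2.2], [-0.5, 0.3], [1.3, -3.1], [-0.8, -0.2], [0.3, 1.6], [-0.4, -0.6], [0.2, -1.0]]
front [[0.5330338  0.05929808 0.17979479]] tabend [[0.51113472 0.06091353 0.20442851]] center grip [[0.54683624 0.05827991 0.1045    ]]
[0.51898402 0.17966114 0.057     ]
[0.67974122 0.34292816 0.1       ]
```

Units first: shifts go in shares of 0.75 m and turns go in shares of 120 degrees. So 0.25 m / 0.75 = 0.3333, -0.08 m / 0.75 = -0.1067.

```bash
echo '[0.02,-0.0107,-0.0133,0,0.04,0.06,-0.0333,-0.0267,0,0.02,0.1067,-0.06,-0.04,0,0,0.1533,-0.0867,-0.0533,0,0,0.2,-0.1133,-0.0667,0,0,0.2467,-0.14,-0.08,0,0,0.2933,-0.1667,-0.0933,0,0,0.3333,-0.1907,-0.1067,0,0]' | python3 steer.py 20
echo '[0.04,-0.024,0,0,0,0.08,-0.0467,0,0,0,0.12,-0.0707,0,0,0,0.1467,-0.1067,0,0,0,0.1733,-0.1467,0,0,0,0.1933,-0.1933,0,0,0,0.2133,-0.24,0,0,0,0.2333,-0.2867,0,0,0]' | python3 steer.py
echo '[0.02,-0.0453,0,0,0,0.0413,-0.0907,0,0.0333,0,0.0627,-0.136,0,0.0667,0,0.084,-0.1813,0,0.1,0,0.104,-0.2267,0,0.125,0,0.12,-0.26,0,0.15,0,0.1307,-0.28,0,0.1517,0,0.1307,-0.28,0,0.1517,0]' | python3 steer.py
python3 - <<'E'
from h import *
o=env.get_obs();print(o["tool_pos"],o["tool_rot"],o["qpos"],o["force"],o["grip_width"])
c=env.read_camera("wrist");cv2.imwrite("pics/w1.png",c["color"])
E
```

```text
time_s: 0.87
tool_pos: [0.3683, -0.4275, 0.3212]
tool_rot: [180.0, -0.1, 14.2]
force: [0.5, 0.3, -0.1]
grip_width: 0.0415
grasp_force: 0.0
time_s: 1.53
tool_pos: [0.4832, -0.1769, 0.3203]
tool_rot: [180.0, -0.0, 14.1]
force: [0.7, 0.2, -0.0]
grip_width: 0.0003
grasp_force: 0.0
time_s: 2.2
tool_pos: [0.5266, 0.0542, 0.3205]
tool_rot: [-179.9, -0.1, -3.7]
force: [0.4, -0.4, 0.4]
grip_width: 0.0003
grasp_force: 0.0
[0.52662598 0.05415842 0.32046932] [-1.79888844e+02 -5.73612982e-02 -3.65431228e+00] [  29.42746804    4.1470773   -39.92306289   91.67733849    2.57574896
   85.06216444 -104.29402044] [ 0.36904616 -0.44216609  0.35024055] 0.00025078297758542197
```

View pics/w1.png

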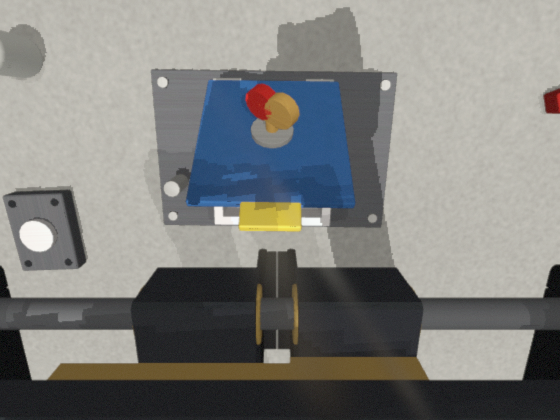

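The wrist view shows the plate corners at about (152,70), (396,73), (383,227) and (163,227), and the lid's front edge from (188,204) to (355,206). The fingers are closed in front of the tab. I'll refine the fit with these points.

```bash
python3 - <<'E'
from h import *
cw=env.read_camera("wrist");ct=env.read_camera("top");cs=env.read_camera("scene");x0=np.load("fx.npy")
base=[[.1,.15,.012],[.1,-.15,.012],[-.1,-.15,.012],[-.1,.15,.012]]
pb=np.array([(206,164.3),(309,175.7),(302.3,244.3),(198.3,234)]);pw=np.array([(152,70),(396,73),(383,227),(163,227)])
pl=np.array([(220,206),(275,210)]);pls=np.array([(289.8,186.8),(319,213.2)]);plw=np.array([(188,204),(355,204)])
def f(x):
    L=W(x,[lid(x[3],.16,.07,.008),lid(x[3],.16,-.07,.008)])
    return np.concatenate([(proj(ct,W(x,base))-pb).ravel(),(proj(cw,W(x,base))-pw).ravel()*.6,(proj(ct,L)-pl).ravel(),(proj(cs,L[::-1])-pls).ravel(),(proj(cw,L)-plw).ravel()*.6])
x=least_squares(f,x0,loss="soft_l1").x; print(x0,x,np.degrees(x[2]),f(x).reshape(-1,2).round(1).tolist())
np.save("fx.npy",x)
# red lobe tip/center check: candidate wing angles
o=env.get_obs();print(o["tool_pos"])
for s in (1.15,1.5,1.85,2.2):
    p=np.pi-s; t=x[3]
    # wing lobes +-18mm, height h=.024+.018
    q=[lid(t,.08-k*.02*np.cos(p),k*.02*np.sin(p),.042) for k in (1,-1)]
    print(s,proj(cw,W(x,q)).round(0).tolist())
for t in np.linspace(x[3],0,5):
    P=W(x,lid(t,.143,0,.008))[0]; print(round(t,2),(P+[.0095,0,.017]).round(4))
E
```

```text
[ 0.54683624  0.05827991 -0.0736342   0.84275118] [ 0.54599759  0.0555938  -0.07203266  0.85668263] -4.127167664347687 [[0.2, 0.3], [1.0, -0.7], [0.7, 0.3], [0.2, -0.1], [-2.0, 0.0], [0.0, -0.8], [-1.4, 0.0], [0.1, -0.7], [0.3, -0.5], [1.5, 1.2], [-1.3, -1.4], [-0.8, -1.9], [-1.6, 0.6], [-0.4, 1.1]]
[0.52696008 0.0462166  0.31971485]
1.15 [[249.0, 113.0], [292.0, 100.0]]
1.5 [[248.0, 108.0], [294.0, 106.0]]
1.85 [[249.0, 102.0], [293.0, 111.0]]
2.2 [[253.0, 97.0], [290.0, 116.0]]
0.86 [0.5479 0.0561 0.1928]
0.64 [0.5259 0.0577 0.1716]
0.43 [0.5089 0.059  0.1462]
0.21 [0.4976 0.0598 0.1177]
0.0 [0.4927 0.0601 0.0875]
```

To row units: 0.11 m / 0.75 = 0.1467, -0.0115 m / 0.75 = -0.0153.

```bash
echo '[0.0067,-0.004,0.02,0,0,0.016,-0.0093,0.0533,0,0,0.0267,-0.0153,0.0933,0,0,0.0267,-0.0153,0.12,0,0,0.0267,-0.0153,0.1333,0,0,0.0267,-0.0153,0.14,0,0,0.0267,-0.0153,0.144,0,0,0.0267,-0.0153,0.1467,0,0]' | python3 steer.py
echo '[0,0,0.0053,0,0,0,0,0.0107,0,0,0,0,0.016,0,0,0,0,0.02,0,0,0,0,0.024,0,0,0,0,0.024,0,0]' | python3 steer.py
```

```text
time_s: 3.07
tool_pos: [0.5486, 0.0566, 0.2105]
tool_rot: [180.0, -0.1, -4.2]
force: [-0.5, 0.6, 0.5]
grip_width: 0.0003
grasp_force: 0.0
time_s: 3.57
tool_pos: [0.5483, 0.0573, 0.1914]
tool_rot: [-180.0, -0.0, -4.2]
force: [1.3, -0.1, 1.5]
grip_width: 0.0006
grasp_force: 1.1
```

To row units: 0.029 m / 0.75 = 0.0387, -0.02 m / 0.75 = -0.0267.

```bash
echo '[-0.0027,0,0.0027,0,0,-0.008,0,0.0067,0,0,-0.0133,0,0.012,0,0,-0.0187,0,0.0173,0,0,-0.0227,0,0.0227,0,0,-0.0267,0,0.028,0,0,-0.0307,0,0.0333,0,0,-0.0347,0,0.0387,0,0]' | python3 steer.py
echo '[-0.004,0,0.0053,0,0,-0.008,0,0.0107,0,0,-0.0113,0,0.016,0,0,-0.014,0,0.0213,0,0,-0.0167,0,0.0267,0,0,-0.0193,0,0.032,0,0,-0.022,0,0.0373,0,0,-0.0247,0,0.0427,0,0]' | python3 steer.py
python3 - <<'E'
from h import *
cv2.imwrite("pics/w2.png",np.vstack([cv2.resize(env.read_camera(n)["color"][s],(400,300)) for n,s in (("wrist",np.s_[:,:]),("scene",np.s_[150:300,200:400]))]))
E
```

```text
time_s: 4.23
tool_pos: [0.5214, 0.0592, 0.162]
tool_rot: [180.0, 0.0, -4.2]
force: [-0.2, 0.1, 3.6]
grip_width: 0.0005
grasp_force: 1.2
time_s: 4.9
tool_pos: [0.5039, 0.0605, 0.1302]
tool_rot: [-180.0, -0.1, -4.2]
force: [1.4, -0.0, 1.6]
grip_width: 0.0006
grasp_force: 0.9
```

View pics/w2.png

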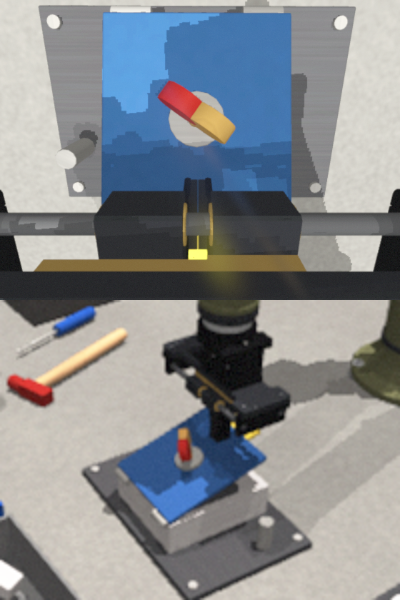

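The lid is following the fingers (now about half closed), the red lobe at (180,97) points up-left in the wrist view, and the gauge pin still stands. I'll keep lowering, slower towards the end.

To row units: 0.03 m / 0.75 = 0.04, 0.027 m / 0.75 = 0.036.

```bash
echo '[-0.002,0,0.0053,0,0,-0.004,0,0.0107,0,0,-0.006,0,0.016,0,0,-0.0073,0,0.0213,0,0,-0.0087,0,0.0267,0,0,-0.01,0,0.032,0,0,-0.0107,0,0.036,0,0,-0.0113,0,0.04,0,0]' | python3 steer.py
echo '[0,0,0.0027,0,0,-0.0013,0,0.0053,0,0,-0.0013,0,0.0073,0,0,-0.0013,0,0.0093,0,0,-0.002,0,0.0107,0,0,-0.002,0,0.012,0,0,-0.002,0,0.0133,0,0,-0.002,0,0.0133,0,0]' | python3 steer.py
```

```text
time_s: 5.67
tool_pos: [0.4951, 0.061, 0.1002]
tool_rot: [180.0, 0.0, -4.2]
force: [1.0, 0.2, 1.4]
grip_width: 0.0002
grasp_force: 0.9
time_s: 6.33
tool_pos: [0.4935, 0.0612, 0.0903]
tool_rot: [180.0, 0.0, -4.2]
force: [1.1, -0.1, 0.3]
grip_width: 0.0003
grasp_force: 0.2
```

To row units: 0.003 m / 0.75 = 0.004, 0.0024 m / 0.75 = 0.0032.

```bash
echo '[0,0,0.0011,0,0,0,0,0.0021,0,0,0,0,0.0032,0,0,0,0,0.004,0,0,0,0,0.004,0,0,0,0,0.004,0,0]' | python3 steer.py
echo '[0,0,0.0007,0,0,0,0,0.0013,0,0,0,0,0.0013,0,0,0,0,0.0013,0,0]' | python3 steer.py
```

```text
time_s: 6.83
tool_pos: [0.4934, 0.0612, 0.0879]
tool_rot: [180.0, 0.0, -4.2]
force: [-2.3, -0.1, 5.9]
grip_width: 0.0005
grasp_force: 3.0
time_s: 7.17
tool_pos: [0.4934, 0.0612, 0.0878]
tool_rot: [179.9, 0.1, -4.2]
force: [-4.8, -0.9, 13.7]
grip_width: 0.0004
grasp_force: 6.7
```

To row units: -0.13 m / 0.75 = -0.1733, -0.05 m / 0.75 = -0.0667.

```bash
echo '[0,0,-0.0067,0,0,0,0,-0.0267,0,0,0,0,-0.0667,0,0.02,0,0,-0.1067,0,0.05,0,0,-0.14,0,0.08,0,0,-0.16,0,0.08,0,0,-0.1733,0,0.08,0,0,-0.1733,0,0.08]' | python3 steer.py
python3 - <<'E'
from h import *
c=env.read_camera("wrist");cv2.imwrite("pics/w3.png",c["color"])
x=np.load("fx.npy");print(proj(c,W(x,[[0,0,.1165],[-.08,.07,.0705],[-.08,-.07,.0705],[.08,.07,.0705],[.08,-.07,.0705]])).round(1).tolist())
I=c["color"].astype(int);b,g,r=I[...,0],I[...,1],I[...,2]
for n,m in (("red",(r>120)&(g<80)&(b<80)),("brass",(r>150)&(g>90)&(b<110)&(r-b>80))):
    m[230:]=0; k,l,s,ce=cv2.connectedComponentsWithStats(m.astype(np.uint8)); i=1+s[1:,4].argmax(); print(n,s[i],ce[i],unproj(c,*ce[i],.112))
o=env.get_obs();print(o["tool_pos"],o["tool_rot"],o["qpos"],o["force"])
E
```

```text
time_s: 7.83
tool_pos: [0.4948, 0.0613, 0.2183]
tool_rot: [180.0, -0.2, -4.2]
force: [0.4, -0.0, 0.6]
grip_width: 0.0324
grasp_force: 0.0
[[280.0, 147.6], [201.2, 231.7], [357.3, 231.6], [188.1, 35.0], [371.2, 35.0]]
red [245 120  38  33 627] [261.98724083 135.77352472] [0.55473274 0.06778725 0.112     ]
brass [272 140  34  30 525] [288.37142857 155.32952381] [0.539545  0.0499511 0.112    ]
[0.49394749 0.06116722 0.21674417] [ 1.79990036e+02 -5.99845514e-02 -4.17987494e+00] [  29.85860554    2.4646939   -40.61706089  104.91614426    1.70227791
   73.1640627  -105.40373666] [-0.85748063 -0.06952135 -1.13455146]
```

View pics/w3.png

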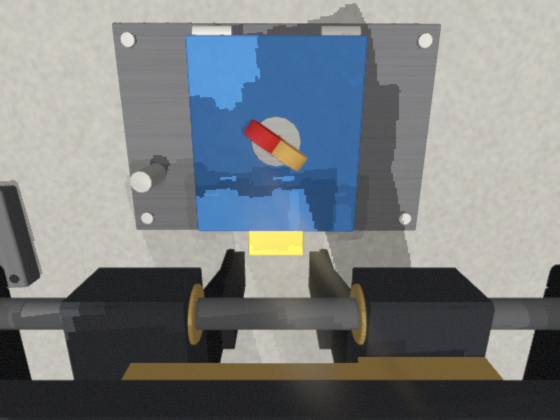

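The lid is closed: its corners (187,36), (366,36), (355,231) and (198,231) match the prediction for 0 rad. The wing's centre is at about (275,145), with the red lobe up-left at roughly 51° world. That puts the screw at about (0.547, 0.0585). I'll align above it.

To row units: 0.0531 m / 0.75 = 0.0708, -0.0012 m / 0.75 = -0.0016, -55.2 degrees / 120 = -0.46.

```bash
echo '[0.0093,0,0,-0.0542,0.06,0.02,0,0,-0.1125,0.06,0.0307,0,0,-0.1708,0.06,0.0413,-0.0013,0,-0.2292,0.06,0.0507,-0.0013,0,-0.2875,0.06,0.06,-0.0013,0,-0.3458,0.06,0.0667,-0.0016,0,-0.4042,0.06,0.0708,-0.0016,0,-0.46,0.06]' | python3 steer.py
echo '[0,0,0,0,0.06,0,0,0.0133,0,0.06,0,0,0.04,0,0.06,0,0,0.0667,0,0.06,0,0,0.08,0,0.06,0,0,0.08,0,0.06]' | python3 steer.py
python3 - <<'E'
from h import *
o=env.get_obs();print(o["tool_pos"],o["tool_rot"],o["qpos"][6],o["grip_width"])
c=env.read_camera("wrist");cv2.imwrite("pics/w4.png",c["color"])
E
```

```text
time_s: 8.55
tool_pos: [0.5461, 0.0584, 0.2142]
tool_rot: [-179.8, 0.1, 51.4]
force: [-0.2, -0.8, 0.1]
grip_width: 0.0601
grasp_force: 0.0
time_s: 9.05
tool_pos: [0.5442, 0.0581, 0.153]
tool_rot: [-179.7, 0.2, 50.9]
force: [0.1, -1.2, 0.6]
grip_width: 0.0605
grasp_force: 0.0
[0.54415122 0.05814301 0.15301527] [-179.72807535    0.22886944   50.9334895 ] -56.03079525706242 0.06045341711430932
```

View pics/w4.png

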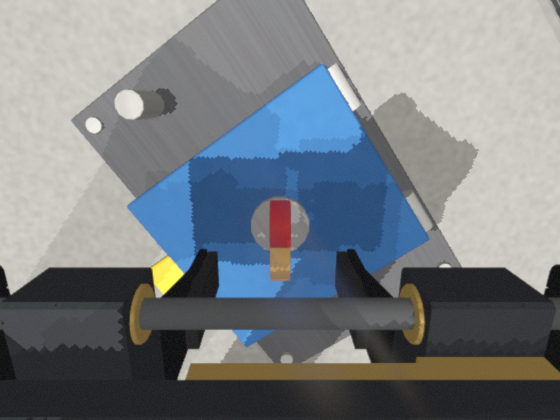

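```bash
python3 - <<'E'
from h import *
c=env.read_camera("wrist");o=env.get_obs();R=np.array([[np.cos(a:=np.radians(o["tool_rot"][2])),np.sin(a)],[np.sin(a),-np.cos(a)]])
for u,v in((270,200),(291,200),(270,247),(291,247)):
    p=unproj(c,u,v,.1165);print(p,R.T@(p[:2]-o["tool_pos"][:2]))
print(o["tool_pos"],o["tool_rot"])
E
```

```text
[0.56156816 0.08457251 0.1165    ] [ 0.02973654 -0.00450842]
[0.57051493 0.07733343 0.1165    ] [0.0297456  0.00700022]
[0.54391171 0.06301919 0.1165    ] [ 0.00187484 -0.00465521]
[0.553245   0.05547137 0.1165    ] [0.00188741 0.00734811]
[0.54634789 0.0586316  0.15617089] [-1.79952476e+02  3.06576209e-02  5.09775759e+01]
```

The picture shows the wing upright in the tool frame at columns 270–291, centred between the open fingers. I'll nudge 1–2 mm, descend and grip.

To row units: 0.053 m / 0.75 = 0.0707, 0.0015 m / 0.75 = 0.002.

```bash
echo '[0.0013,0.0007,0.0133,0,0.06,0.002,0.0013,0.0333,0,0.06,0.002,0.0013,0.0507,0,0.06,0.002,0.0013,0.0613,0,0.06,0.002,0.0013,0.068,0,0.06,0.002,0.0013,0.0707,0,0.06,0.002,0.0013,0.0707,0,0.06,0.002,0.0013,0.0707,0,0.06]' | python3 steer.py
echo '[0,0,0,0,0.03,0,0,0,0,0.02,0,0,0,0,0.014,0,0,0,0,0.01,0,0,0,0,0.006,0,0,0,0,0.004,0,0,0,0,0.0,0,0,0,0,0]' | python3 steer.py 30
python3 - <<'E'
from cell import env
o=env.get_obs();print(o["tool_pos"],o["tool_rot"],o["qpos"][6],o["wrist_torque"],o["force"],o["grip_width"],o["grasp_force"])
E
```

```text
time_s: 9.82
tool_pos: [0.5488, 0.0592, 0.1039]
tool_rot: [180.0, -0.0, 51.0]
force: [-0.4, 0.6, 0.2]
grip_width: 0.0602
grasp_force: 0.0
time_s: 10.48
tool_pos: [0.5485, 0.059, 0.1035]
tool_rot: [180.0, 0.0, 51.0]
force: [0.1, -0.0, -0.1]
grip_width: 0.0145
grasp_force: 0.0
[0.54845814 0.05899361 0.1035435 ] [1.79994409e+02 4.63608725e-03 5.10243653e+01] -58.27606983385634 [-0.01803065  0.01142013 -0.01850535] [ 0.09661156 -0.04512119 -0.07872366] 0.014531335109159776 0.0
```

To row units: 40 degrees / 120 = 0.3333.

```bash
echo '[0,0,0,0,0,0,0,0,0,0,0,0,0,0,0,0,0,0,0,0]' | python3 steer.py
python3 - <<'E'
from cell import env
o=env.get_obs();print(o["tool_pos"],o["tool_rot"],o["qpos"][6],o["wrist_torque"],o["force"],o["grip_width"],o["grasp_force"])
E
echo '[0,0,0,0.0417,0,0,0,0,0.0917,0,0,0,0,0.1417,0,0,0,0,0.1917,0,0,0,0,0.2417,0,0,0,0,0.2833,0,0,0,0,0.3167,0,0,0,0,0.3333,0]' | python3 steer.py 
python3 - <<'E'
from cell import env
o=env.get_obs();print(o["tool_pos"],o["tool_rot"],o["qpos"][6],o["wrist_torque"],o["force"],o["grip_width"],o["grasp_force"])
E
```

```text
time_s: 10.82
tool_pos: [0.5477, 0.0597, 0.1035]
tool_rot: [-179.9, 0.0, 51.1]
force: [-4.7, 2.5, 3.2]
grip_width: 0.0116
grasp_force: 30.0
[0.54767341 0.05965305 0.103451  ] [-1.79916061e+02  4.09476557e-02  5.10528165e+01] -58.27748355628429 [ 0.45035859  0.91686728 -0.0644593 ] [-4.67511777  2.52929671  3.15201403] 0.01162915660523147 30.000659320503473
time_s: 11.48
tool_pos: [0.5483, 0.0586, 0.1035]
tool_rot: [180.0, 0.0, 10.9]
force: [-2.1, -0.2, 2.9]
grip_width: 0.0114
grasp_force: 30.0
[0.54826526 0.05863143 0.1034603 ] [1.79954511e+02 3.39975435e-02 1.08518250e+01] -96.5582381332108 [0.09946225 0.6553854  0.03768084] [-2.07328193 -0.15980511  2.90724728] 0.011412075445119345 30.000157885369845
```

To row units: 12 degrees / 120 = 0.1.

```bash
cat > st.py <<'E'
from cell import env
o=env.get_obs();print("yaw",o["tool_rot"].round(2),"q7",o["qpos"][6].round(2),"tq",o["wrist_torque"].round(3),o["force"].round(1),o["grip_width"].round(4),o["grasp_force"])
E
echo '[0,0,0,0.025,0,0,0,0,0.05,0,0,0,0,0.075,0,0,0,0,0.0917,0,0,0,0,0.1,0,0,0,0,0.1,0]' | python3 steer.py; python3 st.py
echo '[0,0,0,0.0083,0,0,0,0,0.0167,0,0,0,0,0.0167,0]' | python3 steer.py|grep rot; python3 st.py
echo '[0,0,0,0.0083,0,0,0,0,0.0167,0,0,0,0,0.0167,0]' | python3 steer.py|grep rot; python3 st.py
```

```text
time_s: 11.98
tool_pos: [0.5483, 0.0583, 0.1035]
tool_rot: [179.9, 0.0, -1.0]
force: [-2.7, -1.2, 3.1]
grip_width: 0.0115
grasp_force: 30.0
tool_rot: [179.9, 0.0, -3.1]
tool_rot: [179.9, 0.0, -5.0]Traceback (most recent call last):
  File "st.py", line 2, in <module>
    o=env.get_obs();print("yaw",o["tool_rot"].round(2),"q7",o["qpos"][6].round(2),"tq",o["wrist_torque"].round(3),o["force"].round(1),o["grip_width"].round(4),o["grasp_force"])
                                                                                                                                      ^^^^^^^^^^^^^^^^^^^^^
AttributeError: 'float' object has no attribute 'round'
Traceback (most recent call last):
  File "st.py", line 2, in <module>
    o=env.get_obs();print("yaw",o["tool_rot"].round(2),"q7",o["qpos"][6].round(2),"tq",o["wrist_torque"].round(3),o["force"].round(1),o["grip_width"].round(4),o["grasp_force"])
                                                                                                                                      ^^^^^^^^^^^^^^^^^^^^^
AttributeError: 'float' object has no attribute 'round'
Traceback (most recent call last):
  File "st.py", line 2, in <module>
    o=env.get_obs();print("yaw",o["tool_rot"].round(2),"q7",o["qpos"][6].round(2),"tq",o["wrist_torque"].round(3),o["force"].round(1),o["grip_width"].round(4),o["grasp_force"])
                                                                                                                                      ^^^^^^^^^^^^^^^^^^^^^
AttributeError: 'float' object has no attribute 'round'
```

To row units: 1 degrees / 120 = 0.0083.

```bash
sed -i 's/o\["grip_width"\].round(4)/o["grip_width"]/' st.py; python3 st.py
echo '[0,0,0,0.0083,0,0,0,0,0.0083,0]' | python3 steer.py|grep rot; python3 st.py
echo '[0,0,0,0.0083,0,0,0,0,0.0083,0]' | python3 steer.py|grep rot; python3 st.py
echo '[0,0,0,0.0083,0,0,0,0,0.0083,0]' | python3 steer.py|grep rot; python3 st.py
```

```text
yaw [ 1.7992e+02  2.0000e-02 -5.0300e+00] q7 -111.78 tq [-0.727  0.881  0.279] [-3.8 -4.3  2.7] 0.01188835074579767 30.00066234759288
tool_rot: [179.9, 0.0, -6.0]
yaw [ 1.7991e+02  1.0000e-02 -5.9800e+00] q7 -112.7 tq [-0.807  0.844  0.46 ] [-4.3 -3.8  2.7] 0.01169300234480058 30.000669396249577
tool_rot: [179.9, 0.0, -6.9]
yaw [179.9    0.    -6.95] q7 -113.65 tq [-0.817  0.838  0.613] [-3.6 -4.6  3.5] 0.012440864791578674 30.00072328664828
tool_rot: [179.9, -0.0, -7.9]
yaw [ 1.799e+02 -1.000e-02 -7.940e+00] q7 -114.61 tq [-0.819  0.81   0.689] [-3.4 -3.7  3.5] 0.01223258922055627 30.000754217617214
```

The torque rose steadily from about 0.04 to 0.69 N m past a yaw of roughly −4°, so the screw is seated tight. That agrees with the fixture's yaw of −4.1°. Next I'll back off to a yaw of about 86°.

To row units: -42 degrees / 120 = -0.35.

```bash
echo '[0,0,0,-0.0167,0,0,0,0,-0.05,0,0,0,0,-0.1,0,0,0,0,-0.15,0,0,0,0,-0.2,0,0,0,0,-0.25,0,0,0,0,-0.3,0,0,0,0,-0.35,0]' | python3 steer.py|grep rot; python3 st.py
echo '[0,0,0,-0.05,0,0,0,0,-0.1,0,0,0,0,-0.15,0,0,0,0,-0.2,0,0,0,0,-0.25,0,0,0,0,-0.3,0,0,0,0,-0.3333,0,0,0,0,-0.3583,0]' | python3 steer.py|grep rot;python3 st.py
echo '[0,0,0,-0.025,0,0,0,0,-0.05,0,0,0,0,-0.0667,0,0,0,0,-0.075,0,0,0,0,-0.0767,0,0,0,0,-0.0767,0,0,0,0,-0.0767,0]' | python3 steer.py; python3 st.py
python3 - <<'E'
from h import *
c=env.read_camera("top");cv2.imwrite("pics/t5.png",np.vstack([cv2.resize(c["color"][120:270,180:380],(600,450),interpolation=cv2.INTER_CUBIC)]))
c=env.read_camera("wrist");cv2.imwrite("pics/w5.png",c["color"])
E
```

```text
tool_rot: [-180.0, 0.0, 34.3]
yaw [-1.7995e+02  2.0000e-02  3.4290e+01] q7 -74.15 tq [-0.33   1.002 -0.069] [-4.6 -1.5  2.4] 0.011421859714619263 30.00070892565418
tool_rot: [-179.8, -0.0, 77.2]
yaw [-1.7982e+02 -2.0000e-02  7.7220e+01] q7 -33.53 tq [-0.203  1.519 -0.043] [-8.  -0.3  5.9] 0.01145267181027654 30.001334227854386
time_s: 14.9
tool_pos: [0.5468, 0.0602, 0.1034]
tool_rot: [-179.8, -0.0, 86.2]
force: [-8.3, -0.6, 7.2]
grip_width: 0.0117
grasp_force: 30.0
yaw [-1.7979e+02 -3.0000e-02  8.6230e+01] q7 -25.09 tq [-0.173  1.74   0.035] [-8.3 -0.6  7.2] 0.011739592822286024 30.00110483262688
```

View pics/w5.png

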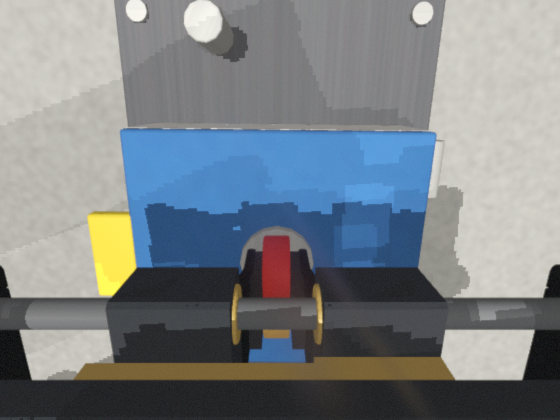

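The picture shows the wing gripped with its red lobe pointing to fixture +y. It is square to the lid's edge from (123,130) to (435,133), the lid is flat and the gauge pin is standing at (203,20). I'll let it settle and hand in.

```bash
echo '[0,0,0,0,0,0,0,0,0,0,0,0,0,0,0,0,0,0,0,0,0,0,0,0,0,0,0,0,0,0]' | python3 steer.py; python3 st.py; python3 -c "
from cell import env
print(env.sign_off())"
```

```text
time_s: 15.5
tool_pos: [0.5468, 0.0602, 0.1035]
tool_rot: [-179.8, -0.0, 86.2]
force: [-7.3, -0.6, 6.9]
grip_width: 0.0114
grasp_force: 30.0
yaw [-1.7979e+02 -3.0000e-02  8.6230e+01] q7 -25.09 tq [-0.178  1.652 -0.011] [-7.3 -0.6  6.9] 0.011444120441608101 30.00110320514068
the job is handed in; nothing more can be done
None
```

The job is handed in, with no verdict returned: the lid was lowered gently until closed, the thumbscrew was turned tight (about 0.7 N m) and backed off a quarter turn, and the gripper is still holding it steady at 30 N.

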